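Find the full tin of pinballs by its heft

TASK

Swing the lid of the green parts case open until it rests on its stop, then heft the three closed tins inside one after another from left to right (as seen from the robot), lifting each straight up clear of the case floor and setting it back upright in its place, to find the heaviest, the one full of steel balls. Finish while holding the heaviest tin up, upright and still, in the gripper, its bottom at least 5 cm above the rim of the case, with the lid still open and the other two tins standing in the case; leave the switch and the loose parts on the bench alone.

Things in the scene. Friction and masses are not known exactly. Their poses are not given: they have to be found in the camera images.
- case: green painted steel case, fixed to the bench, 160 mm (its x) by 370 mm (its y) by 80 mm high to the rim, walls and floor 6 mm thick, no dividers; origin: centre of its underside on the bench; x away from the robot (towards the hinge), y to the left along the row of tins, z up
- lid (a joint): angle of the lid, a 6 mm plate that covers the whole case, hinged along the case's far rim: 0 shut, 1.9 rad open against its stop. 250 g, no latch or spring: it falls shut when let go below about 1.5 rad and falls open onto the stop beyond 1.65 rad. It starts shut
- lid_handle (a point): grip point of the round black knob on top of the lid, on the lid's centre line and 30 mm in from its front edge, 35 mm above the plate; the knob's head is 28 mm across, from 27 to 43 mm above the plate, on a 12 mm stem. It moves with the lid: with the lid shut it lies 130 mm in front of the hinge line and 41 mm above it
- lid_hinge (a point): middle of the lid's hinge line, on the far rim of the case, 80 mm above the bench; the hinge runs along the case's y axis
- tin_a: one of three closed steel tins that look exactly alike (plain round tin, 50 mm diameter, 70 mm tall, press-on lid that stays shut); they weigh between 120 and 600 g and the heaviest is at least 140 g heavier than either other; where it stands changes from run to run and only its weight tells it. They stand upright in a row in the case, one near the middle and one about 95 mm to either side of it, in any order. Origin: centre of its underside; z up along its axis
- tin_b: one of three closed steel tins that look exactly alike (plain round tin, 50 mm diameter, 70 mm tall, press-on lid that stays shut); they weigh between 120 and 600 g and the heaviest is at least 140 g heavier than either other; where it stands changes from run to run and only its weight tells it. They stand upright in a row in the case, one near the middle and one about 95 mm to either side of it, in any order. Origin: centre of its underside; z up along its axis
- tin_c: one of three closed steel tins that look exactly alike (plain round tin, 50 mm diameter, 70 mm tall, press-on lid that stays shut); they weigh between 120 and 600 g and the heaviest is at least 140 g heavier than either other; where it stands changes from run to run and only its weight tells it. They stand upright in a row in the case, one near the middle and one about 95 mm to either side of it, in any order. Origin: centre of its underside; z up along its axis
- coil: bystander: copper-wound flipper coil standing on end, 38 mm diameter, 50 mm tall; origin: centre of its underside
- saucer: bystander: red plastic kickout saucer, a dish 72 mm across and 22 mm high; origin: centre of its underside
- bracket: bystander: bent steel outhole bracket, 70 by 40 mm and 38 mm high; origin: centre of its underside
- switch (a joint): bystander: toggle of a black bakelite switch panel fixed to the bench (70 by 50 by 25 mm, toggle tip about 75 mm above the bench) to the right of the case: 0 as it stands, 0.8 rad flipped

How it is judged:
On the way, in this order (a step that is already met when the one before it is completed fails the run):
1. the lid is open and rests on its stop (value of joint lid above 1.82 rad and velocity of joint lid below 0.3 rad/s), for 0.2 s.
2. the left-hand tin is lifted clear of the case floor (((z of tin_a in the frame of case above 0.018 m and contact force between tin_a and the fingers above 0.5 N and contact force between tin_a and case below 0.1 N and y of tin_a in the frame of case above 0.045 m) or (z of tin_b in the frame of case above 0.018 m and contact force between tin_b and the fingers above 0.5 N and contact force between tin_b and case below 0.1 N and y of tin_b in the frame of case above 0.045 m) or (z of tin_c in the frame of case above 0.018 m and contact force between tin_c and the fingers above 0.5 N and contact force between tin_c and case below 0.1 N and y of tin_c in the frame of case above 0.045 m))), for 0.2 s.
3. the middle tin is lifted clear of the case floor, the left-hand one standing in its place again (((z of tin_a in the frame of case above 0.018 m and contact force between tin_a and the fingers above 0.5 N and contact force between tin_a and case below 0.1 N and y of tin_a in the frame of case between -0.045 and 0.045 m) or (z of tin_b in the frame of case above 0.018 m and contact force between tin_b and the fingers above 0.5 N and contact force between tin_b and case below 0.1 N and y of tin_b in the frame of case between -0.045 and 0.045 m) or (z of tin_c in the frame of case above 0.018 m and contact force between tin_c and the fingers above 0.5 N and contact force between tin_c and case below 0.1 N and y of tin_c in the frame of case between -0.045 and 0.045 m)) and ((z of tin_a in the frame of case below 0.012 m and y of tin_a in the frame of case above 0.045 m) or (z of tin_b in the frame of case below 0.012 m and y of tin_b in the frame of case above 0.045 m) or (z of tin_c in the frame of case below 0.012 m and y of tin_c in the frame of case above 0.045 m))), for 0.2 s.
4. the right-hand tin is lifted clear of the case floor, the middle one standing in its place again (((z of tin_a in the frame of case above 0.018 m and contact force between tin_a and the fingers above 0.5 N and contact force between tin_a and case below 0.1 N and y of tin_a in the frame of case below -0.045 m) or (z of tin_b in the frame of case above 0.018 m and contact force between tin_b and the fingers above 0.5 N and contact force between tin_b and case below 0.1 N and y of tin_b in the frame of case below -0.045 m) or (z of tin_c in the frame of case above 0.018 m and contact force between tin_c and the fingers above 0.5 N and contact force between tin_c and case below 0.1 N and y of tin_c in the frame of case below -0.045 m)) and ((z of tin_a in the frame of case below 0.012 m and y of tin_a in the frame of case between -0.045 and 0.045 m) or (z of tin_b in the frame of case below 0.012 m and y of tin_b in the frame of case between -0.045 and 0.045 m) or (z of tin_c in the frame of case below 0.012 m and y of tin_c in the frame of case between -0.045 and 0.045 m))), for 0.2 s.
At the end, for the whole second after the job is handed in: the heaviest tin is held by the fingers alone, upright within 0.4 rad, still, its underside at least 50 mm above the case rim; the lid is open (over 1.75 rad); the other two tins stand upright on the case floor, neither pressing on it with over 3.8 N (only the heaviest would) (value of joint lid above 1.75 rad and ((z of tin_a in the frame of case above 0.13 m and contact force between tin_a and the fingers above 1 N and contact force between tin_a and case below 0.1 N and angle between tin_a's own z axis and vertical below 0.4 rad and linear speed of tin_a below 0.03 m/s and (z of tin_b in the frame of case below 0.012 m and x of tin_b in the frame of case between -0.075 and 0.075 m and y of tin_b in the frame of case between -0.18 and 0.18 m and angle between tin_b's own z axis and vertical below 0.15 rad and linear speed of tin_b below 0.03 m/s and contact force between tin_b and case between 0.5 and 3.8 N and contact force between tin_a and tin_b below 0.1 N) and (z of tin_c in the frame of case below 0.012 m and x of tin_c in the frame of case between -0.075 and 0.075 m and y of tin_c in the frame of case between -0.18 and 0.18 m and angle between tin_c's own z axis and vertical below 0.15 rad and linear speed of tin_c below 0.03 m/s and contact force between tin_c and case between 0.5 and 3.8 N and contact force between tin_a and tin_c below 0.1 N)) or (z of tin_b in the frame of case above 0.13 m and contact force between tin_b and the fingers above 1 N and contact force between tin_b and case below 0.1 N and angle between tin_b's own z axis and vertical below 0.4 rad and linear speed of tin_b below 0.03 m/s and (z of tin_a in the frame of case below 0.012 m and x of tin_a in the frame of case between -0.075 and 0.075 m and y of tin_a in the frame of case between -0.18 and 0.18 m and angle between tin_a's own z axis and vertical below 0.15 rad and linear speed of tin_a below 0.03 m/s and contact force between tin_a and case between 0.5 and 3.8 N and contact force between tin_b and tin_a below 0.1 N) and (z of tin_c in the frame of case below 0.012 m and x of tin_c in the frame of case between -0.075 and 0.075 m and y of tin_c in the frame of case between -0.18 and 0.18 m and angle between tin_c's own z axis and vertical below 0.15 rad and linear speed of tin_c below 0.03 m/s and contact force between tin_c and case between 0.5 and 3.8 N and contact force between tin_b and tin_c below 0.1 N)) or (z of tin_c in the frame of case above 0.13 m and contact force between tin_c and the fingers above 1 N and contact force between tin_c and case below 0.1 N and angle between tin_c's own z axis and vertical below 0.4 rad and linear speed of tin_c below 0.03 m/s and (z of tin_a in the frame of case below 0.012 m and x of tin_a in the frame of case between -0.075 and 0.075 m and y of tin_a in the frame of case between -0.18 and 0.18 m and angle between tin_a's own z axis and vertical below 0.15 rad and linear speed of tin_a below 0.03 m/s and contact force between tin_a and case between 0.5 and 3.8 N and contact force between tin_c and tin_a below 0.1 N) and (z of tin_b in the frame of case below 0.012 m and x of tin_b in the frame of case between -0.075 and 0.075 m and y of tin_b in the frame of case between -0.18 and 0.18 m and angle between tin_b's own z axis and vertical below 0.15 rad and linear speed of tin_b below 0.03 m/s and contact force between tin_b and case between 0.5 and 3.8 N and contact force between tin_c and tin_b below 0.1 N)))); the arm keeps its last pose, push and grip.
It fails at once if the coil is moved by more than 30 mm (distance of coil from where it was at the start of the episode above 0.03 m).
It fails at once if the saucer is moved by more than 30 mm (distance of saucer from where it was at the start of the episode above 0.03 m).
It fails at once if the bracket is moved by more than 30 mm (distance of bracket from where it was at the start of the episode above 0.03 m).
It fails at once if the toggle switch is flipped (value of joint switch above 0.4 rad).
It also fails if it takes over 64 s, if anything falls off the work surface, if the arm or the gripper's body presses on something with over 40 N, if the wrist force passes 120 N, or if a joint passes its speed limit or range.

ROBOT

A 7-joint arm with a two-finger parallel gripper is mounted at the origin on the work surface. World frame = base frame: x ahead of the robot, y to its left, z up, the work surface at z = 0. Lengths are in m, angles in rad, forces in N, time in s.
With the tool pointing down it reaches from about 0.425 to 0.95 m from the base axis. Payload 4.7 kg.
Tool frame: the origin (TCP) lies between the finger pads; the fingertips stand 25 mm ahead of it and the grasp point (between the pads) lies 6 mm ahead of it; z points along the fingers, y is the line along which they close (so a half turn about z gives the same grasp; the last joint's range is limited). The gripper opens to 85 mm and grips with 20 to 120 N. Pads are 22 mm wide; open, the fingers measure 114 mm over their backs; the gripper's body (76 mm by 85 mm) begins 54 mm behind the grasp point. The pads swing forward as they close: fully open they stand 13 mm farther back than shut.
Start: joints at [-1.242, 0.469, -0.049, 1.532, 0.024, 1.141, -0.082], TCP at [0.236, 0.632, 0.256] pointing down, gripper open.
Joint ranges: [-2.59, 2.59], [-0.33, 1.99], [-1.39, 1.29], [0.1, 2.45], [-1.04, 4.18], [0.21, 1.99], [-2.66, 2.66]. Speed limits (rad/s): [2.57, 2.57, 3.14, 3.14, 3.14, 3.14, 3.14].

INTERFACE

Orientations are given as a 3x3 rotation matrix whose columns are the frame's x, y, z axes.
In Python, from rig import * gives the robot as it stands. Calls block until the motion is done:
- movep(position, orientation): joint-space move of the TCP to a pose.
- move_l(position, attitude=None, feed=0.15, until_force=None): straight line of the TCP; attitude=None keeps the orientation; feed is the mean speed in m/s. With until_force (N) it stops when the force on the tool has changed by that much, and returns True; else False.
- move_joints(angles): joint-space move.
- command_gripper(opening, newtons=None): finger opening in m; newtons is the grip in N (None keeps the last); returns when the fingers have stopped.
- sleep(seconds).
- inverse_kinematics(position, orientation): joint angles nearest the present ones, or None.
- sense(): the state.
- camera(name): name is "scene" or "side" or "wrist"; returns (picture, depth): 384x512x3 uint8, red, green, blue; 384x512 float32, m along the optical axis (not along the pixel's ray), 0 where there is no reading.
- camera_params(name): a dict with "K" (3x3 intrinsics, pixels), "dist" ([k1, k2, p1, p2, k3] as OpenCV has them; the pictures are not rectified), "position" and "rotation" of the camera in the world; the wrist camera has in their place "tool_from_camera" (4x4, takes a point from camera to tool coordinates, whose origin is the TCP and whose axes are the flange's). Camera axes: x right, y down, z forward; pixel columns grow to the right and rows downward; lengths in m; the calibration is good to about 2 mm. A picture is of the moment at which its call begins: read the wrist's pose just before it. camera_params takes no time and is no camera call.
A pose or a line that the arm cannot do raises Unreachable and nothing moves.
- finish_job(): hands the job in; it is judged then, once.
The state is a dict: "time_s": time; "joint_pos": joint angles; "qd": joint speeds; "joint_efforts": joint torques, N m; "position": TCP position; "tcp_rot": TCP orientation; "wrist_force": force on the tool from outside, world axes, zero at the start; "ft_torque": the same for the moment, N m; "finger_gap": finger opening in m; "gripper_force": force on a finger pad.
Only numpy, scipy, OpenCV 4.12 (cv2) and the standard library are available. Lean on these libraries where they do the work, as an engineer would, in place of code of your own. Each camera call takes 0.05 s, during which the arm holds its last target. There are 200 camera calls.

## Working session

There is one attempt and no reset: what is moved stays moved. The work goes in short steps, each a Python script; the robot and the scene stay as the last script left them, time stands still between calls to the robot, and variables do not carry over. Pictures are saved under pics/ and viewed, at most 10 in all, crops included, and the job is handed in when it is done.

```bash
ls; mkdir -p pics; python3 - <<'E'
from rig import *
import cv2,numpy as np
s=sense();print(s['time_s'],s['wrist_force'],s['tcp_rot'])
ims=[]
for n in("scene","side"):
    p,d=camera(n);c=camera_params(n);np.savez(''+n,p=p,d=d);print(n,c)
    ims.append(p[:,:,::-1])
cv2.imwrite('pics/a.png',ims[0]);cv2.imwrite('pics/b.png',ims[1])
print(camera_params('wrist'))
E
```

```text
pics
0.0 [ 0.36660583 -0.58406154  0.16181165] [[-9.36667032e-01  3.50220599e-01 -6.35639908e-04]
 [ 3.50221166e-01  9.36665027e-01 -1.93945008e-03]
 [-8.38536958e-05 -2.03923350e-03 -9.99997917e-01]]
scene {'K': array([[452.50524425,   0.        , 255.72939793],
       [  0.        , 452.50524425, 192.75723541],
       [  0.        ,   0.        ,   1.        ]]), 'dist': array([-0.0271007,  0.       ,  0.       ,  0.       ,  0.       ]), 'position': array([1.52583413, 0.00626224, 0.93599371]), 'rotation': array([[ 0.02757701,  0.63622525, -0.77101034],
       [ 0.99961591, -0.01967102,  0.01952141],
       [-0.00274654, -0.77125254, -0.63652335]])}
side {'K': array([[355.53732437,   0.        , 253.06165297],
       [  0.        , 355.53732437, 191.01043586],
       [  0.        ,   0.        ,   1.        ]]), 'dist': array([0.01811964, 0.        , 0.        , 0.        , 0.        ]), 'position': array([0.49039357, 0.78149205, 0.54126067]), 'rotation': array([[-0.99935386, -0.01440351,  0.03293017],
       [-0.03565859,  0.51223012, -0.85810767],
       [-0.00450806, -0.85872746, -0.51241275]])}
{'K': array([[280.95663053,   0.        , 254.61207492],
       [  0.        , 280.95663053, 188.62979963],
       [  0.        ,   0.        ,   1.        ]]), 'dist': array([-0.06718914,  0.        ,  0.        ,  0.        ,  0.        ]), 'tool_from_camera': array([[-6.28468539e-04, -9.62075030e-01, -2.72784241e-01,
         6.97700457e-02],
       [ 9.99999282e-01, -8.82864752e-04,  8.09848998e-04,
        -1.37499704e-03],
       [-1.01996709e-03, -2.72783537e-01,  9.62074894e-01,
        -1.18693842e-01],
       [ 0.00000000e+00,  0.00000000e+00,  0.00000000e+00,
         1.00000000e+00]])}
```

View pics/a.png

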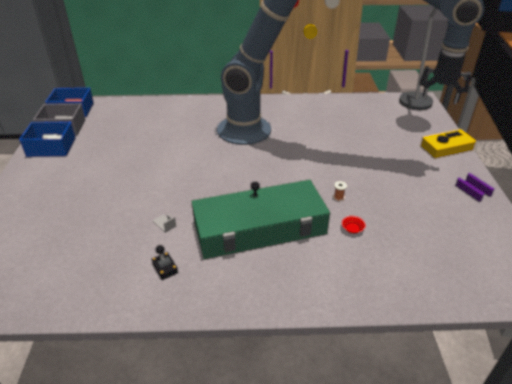

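View pics/b.png

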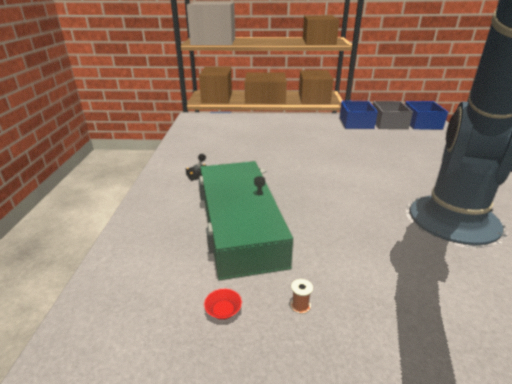

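The scene view (camera beyond the case, facing the robot) shows the green lid with corners near (192,199), (313,183), (327,214), (201,236), and the knob at (255,186). The coil and saucer are at (340,190) and (353,226). The bracket is at (165,222) and the switch at (163,262). The side view shows the knob at (259,181), the coil at (301,295) and the saucer at (223,305).

```bash
cat > h.py <<'E'
from rig import *
import cv2,numpy as np
def pts(d,c,R=None,t=None):
    v,u=np.nonzero(np.ones_like(d)); 
    xy=cv2.undistortPoints(np.stack([u,v],1).astype(float).reshape(-1,1,2),c['K'],c['dist']).reshape(-1,2)
    z=d.ravel(); P=np.c_[xy*z[:,None],z]
    R=c['rotation'] if R is None else R; t=c['position'] if t is None else t
    return (P@R.T+t).reshape(d.shape+(3,))
def green(p):
    h=cv2.cvtColor(p,cv2.COLOR_RGB2HSV); return (h[...,0]>60)&(h[...,0]<90)&(h[...,1]>100)
E
python3 - <<'E'
from h import *
for n in("scene","side"):
    f=np.load(n+'.npz');p,d=f['p'],f['d'];c=camera_params(n);P=pts(d,c)
    near=(d>0)&(P[...,0]>.3)&(P[...,0]<1.0)&(abs(P[...,1])<.5)
    m=green(p)&near&(abs(P[...,2]-.086)<.008)
    print(n,m.sum(),np.median(P[m][:,2]))
    (x,y),(w,h),a=cv2.minAreaRect((P[m][:,:2]*1000).astype(np.float32));print(x,y,w,h,a)
    print(cv2.boxPoints(((x,y),(w,h),a)))
    k=near&(p.max(2)<60)&(P[...,2]>.1);q=P[k];print('knob',len(q),np.median(q,0),q.min(0),q.max(0))
    # bystanders
    o=near&~green(p)&(P[...,2]>.012)
    nn,l,st,ce=cv2.connectedComponentsWithStats(o.astype(np.uint8))
    for i in range(1,nn):
        if st[i,4]>20: q=P[l==i];print(st[i],q.min(0).round(3),q.max(0).round(3))
E
```

```text
scene 4604 0.0860313528430044
559.8924560546875 39.678192138671875 157.78135681152344 364.64837646484375 13.378646850585938
[[ 440.95557  198.80035]
 [ 525.32983 -155.95227]
 [ 678.82935 -119.44397]
 [ 594.4551   235.30865]]
knob 51 [0.51471746 0.02971277 0.12490163] [0.50242665 0.02118991 0.1007685 ] [0.52275785 0.03861361 0.13335591]
[191 179 139  78 537] [ 0.433 -0.158  0.012] [0.679 0.239 0.133]
[334 181  13  17 161] [0.398 0.279 0.012] [0.442 0.32  0.054]
[163 214  13  16 107] [ 0.505 -0.24   0.012] [ 0.569 -0.208  0.04 ]
[296 215  19  23 277] [0.59  0.145 0.012] [0.623 0.197 0.088]
[341 216  25  17 180] [0.533 0.28  0.012] [0.603 0.351 0.024]
[221 231  17  22 286] [ 0.648 -0.068  0.012] [ 0.675 -0.023  0.089]
[151 245  27  33 504] [ 0.667 -0.257  0.012] [ 0.747 -0.183  0.075]
side 4810 0.08597624127803516
553.2937622070312 48.13848876953125 152.7951202392578 365.7537536621094 14.05633544921875
[[ 434.76736  206.98444]
 [ 523.6001  -147.81769]
 [ 671.8202  -110.70746]
 [ 582.9874   244.09467]]
knob 9 [0.504432   0.04351531 0.12272813] [0.49965025 0.04002552 0.11335779] [0.51169697 0.04668191 0.12724135]
[ 186  153  108  124 3334] [ 0.43  -0.247  0.012] [0.742 0.244 0.13 ]
[292 280  21  29 482] [0.4   0.284 0.012] [0.438 0.323 0.053]
[204 289  38  29 521] [0.532 0.285 0.012] [0.602 0.354 0.024]
```

```bash
cat >> h.py <<'E'
def wrist():
    s=sense(); T=np.eye(4); T[:3,:3]=s['tcp_rot'];T[:3,3]=s['position']
    p,d=camera('wrist'); c=camera_params('wrist'); M=T@c['tool_from_camera']
    return p,d,pts(d,c,M[:3,:3],M[:3,3])
def frame(yaw):
    xc=np.array([np.cos(yaw),np.sin(yaw),0]);yc=np.array([-np.sin(yaw),np.cos(yaw),0]);z=np.array([0,0,1.])
    return xc,yc,np.c_[-xc,yc,-z]
E
python3 - <<'E'
from h import *
xc,yc,R=frame(.237)
movep(np.array([.558,.043,.33])-.06*xc,R)
p,d,P=wrist();np.savez('w1',p=p,d=d,P=P)
s=sense();print(s['time_s'],s['position'],s['joint_pos'],s['wrist_force'])
m=green(p)&(d>0)&(abs(P[...,2]-.086)<.008)
r=cv2.minAreaRect((P[m][:,:2]*1000).astype(np.float32));print(m.sum(),np.median(P[m][:,2]),r);print(cv2.boxPoints(r))
k=(d>0)&(P[...,2]>.115)&(P[...,2]<.14)&(p.max(2)<70);q=P[k];print('knob',len(q),np.median(q,0),q.min(0),q.max(0))
cv2.imwrite('pics/w1.png',p[:,:,::-1])
E
```

```text
2.5083 [0.49978659 0.02984217 0.32988177] [-0.48831435  0.11469573  0.38236936  1.85596802 -0.04626714  1.17966494
  1.71875807] [-1.17033635 -0.88522913  0.21232639]
27324 0.08757672407032227 ((551.8001098632812, 41.239105224609375), (159.22216796875, 366.1539001464844), 14.090972900390625)
[[ 430.01218  199.42505]
 [ 519.1568  -155.71143]
 [ 673.588   -116.94684]
 [ 584.4434   238.18964]]
knob 443 [0.5026484  0.02895393 0.1303219 ] [0.49024809 0.01578132 0.1203183 ] [0.51724483 0.04269348 0.13269103]
```

View pics/w1.png

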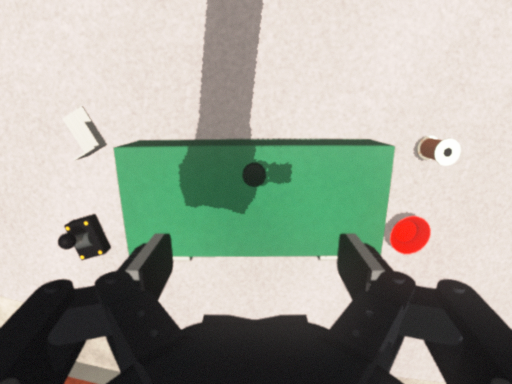

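The wrist view shows the lid with corners near (115,147), (393,146), (387,256) and (127,256), and the knob at (254,174). This agrees with the other views to about 8 mm, so I'm going on to the grasp.

```bash
cat >> h.py <<'E'
YAW=.246; C=np.array([.552,.0412,0]); xc,yc,R=frame(YAW); Z=np.array([0,0,1.])
H=C+.08*xc+.08*Z
E
python3 - <<'E'
from h import *
def knob(th):
    d=-np.cos(th)*xc+np.sin(th)*Z; n=np.sin(th)*xc+np.cos(th)*Z
    return H+.13*d+.041*n
off=.006*Z
movep(knob(0)+off+.06*Z,R)
print(move_l(knob(0)+off,feed=.15,until_force=10))
command_gripper(.015,25); s=sense();print(s['time_s'],s['finger_gap'],s['wrist_force'],s['position'])
for th in np.linspace(0,1.86,10)[1:]:
    move_l(knob(th)+off,feed=.2)
    s=sense();print(round(th,2),s['time_s'],s['finger_gap'],s['wrist_force'].round(1))
p,d=camera('side');cv2.imwrite('pics/c.png',p[:,:,::-1])
E
```

```text
False
4.25 0.026706751182137015 [-2.22820649  1.25833061  5.98200239] [0.50357346 0.02968011 0.12756356]
0.21 4.5417 0.026703629219437076 [-2.   1.4 -2.6]
0.41 4.8333 0.026519398311052867 [-2.7  1.9 -0.7]
0.62 5.125 0.026690845468958318 [-4.8  1.2  2.3]
0.83 5.4167 0.02671347919765869 [-4.6  2.3  4.6]
1.03 5.7083 0.026616558907239983 [-3.3  2.4  5.3]
1.24 6.0 0.02646389357238445 [-2.2  2.7  5.6]
1.45 6.2917 0.026445642404376184 [-0.5  3.8  5.5]
1.65 6.5833 0.026489490633142335 [0.1 4.4 5.8]
1.86 6.875 0.02652970766317472 [2.  3.7 5.1]
```

View pics/c.png

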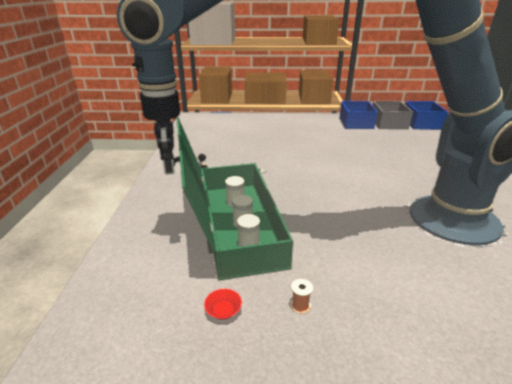

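The lid is open and held by the knob at (175,160). Three tins are visible at (235,185), (242,203) and (248,227). Next I release the knob, retreat and look down into the case.

```bash
python3 - <<'E'
from h import *
command_gripper(.06); 
s=sense(); move_l(s['position']+.13*Z,feed=.25)
movep(C-.06*xc+.33*Z,R)
p,d,P=wrist();cv2.imwrite('pics/w2.png',p[:,:,::-1])
q=(P-C)@np.c_[xc,yc,Z]
m=(d>0)&(abs(q[...,0])<.07)&(abs(q[...,1])<.175)&(q[...,2]>.066)&(q[...,2]<.09)&~green(p)
n,l,st,ce=cv2.connectedComponentsWithStats(m.astype(np.uint8))
for i in range(1,n):
    if st[i,4]>100:
        a=q[l==i];c,r=cv2.minEnclosingCircle((a[:,:2]*1000).astype(np.float32));print(st[i,4],ce[i],c,r,a.mean(0),np.median(a[:,2]))
g=green(p)&(q[...,2]>.14);a=q[g];print('lid',a.min(0),a.max(0))
s=sense();print(s['time_s'],s['wrist_force'])
E
```

```text
1007 [185.86395233 200.98113208] (-3.7254815101623535, -98.01500701904297) 25.77212905883789 [-0.00557658 -0.09639652  0.07647968] 0.07691293800021787
1033 [256.2875121  199.50629235] (-5.757969379425049, 2.1919169425964355) 25.67909812927246 [-0.00783913  0.00217421  0.07659507] 0.07695331743316286
1033 [318.6892546  201.32623427] (-3.078472137451172, 90.74720764160156) 25.941425323486328 [-0.0051297   0.08950747  0.07669987] 0.07707525585429736
lid [-0.12951196 -0.16872402  0.14002538] [0.13593199 0.16807198 0.44844002]
8.925 [-0.81855691 -0.03698918 -0.36590826]
```

View pics/w2.png

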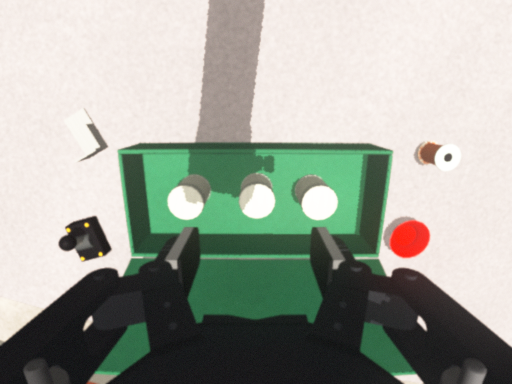

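The case is open with the tins at (186,201), (256,200) and (319,201), which are right, middle and left as seen from the robot. I'll heft them in order, left to right.

```bash
cat >> h.py <<'E'
T={'L':(-.004,.090),'M':(-.006,.002),'R':(-.004,-.097)}
def at(k,z): return C+T[k][0]*xc+T[k][1]*yc+z*Z
def fz(n=8):
    a=[]
    for _ in range(n): a.append(sense()['wrist_force'][2]); sleep(.04)
    return np.mean(a),np.std(a)
def pick(k,dz=.05):
    command_gripper(.066,60); movep(at(k,.14),R); hit=move_l(at(k,.056),feed=.12,until_force=12)
    if hit: raise SystemExit('hit '+k+str(sense()['position']))
    sleep(.2); f0=fz()
    command_gripper(.03,60); g=sense()['finger_gap']
    move_l(at(k,.056+dz),feed=.1); sleep(.4); f1=fz()
    print(k,'gap',g,sense()['finger_gap'],'f0',f0,'f1',f1,'g',(f0[0]-f1[0])/9.81*1000,'t',sense()['time_s'])
def place(k):
    move_l(at(k,.0565),feed=.06,until_force=10); sleep(.1); command_gripper(.066); sleep(.1); move_l(at(k,.14),feed=.15)
E
python3 - <<'E'
from h import *
pick('L');place('L');p,d=camera('side');cv2.imwrite('pics/d.png',p[100:300,100:360,::-1])
print(sense()['time_s'])
E
```

```text
L gap 0.04891842444978993 0.04843481389587788 f0 (np.float64(0.19996022276239944), np.float64(0.5741300514589142)) f1 (np.float64(-2.9331711307175308), np.float64(0.4566879574608269)) g 319.3813815983619 t 13.0917
15.1833
```

View pics/d.png

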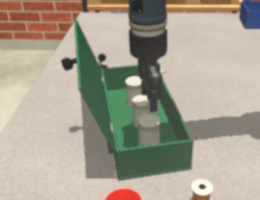

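The left tin stands upright back in its place (about (148,128) in the crop), and the lid is open. It weighs about 320 g. Next are the middle and right tins.

```bash
python3 - <<'E'
from h import *
pick('M');place('M');pick('R')
E
```

```text
M gap 0.04858252639382013 0.04869192943343803 f0 (np.float64(-0.11498425638236587), np.float64(0.32809520244202045)) f1 (np.float64(-1.4512384576920667), np.float64(0.2785451497057433)) g 136.2134761783589 t 18.9
R gap 0.04845155879666958 0.04855181673774378 f0 (np.float64(-0.02583613180809184), np.float64(0.4228125894969752)) f1 (np.float64(-4.727720400890405), np.float64(0.38456827896062074)) g 479.2950325262297 t 24.7
```

The right tin is the heaviest, at about 480 g against 320 g and 136 g. I'm raising it and checking.

```bash
python3 - <<'E'
from h import *
move_l(at('R',.225),feed=.12); sleep(.5); s=sense();print(s['time_s'],s['position'],s['finger_gap'],fz(12))
a=[camera(n)[0][:,:,::-1] for n in('scene','side')]
cv2.imwrite('pics/e.png',np.hstack([a[0][80:330,100:400],a[1][80:330,100:400]]))
E
```

```text
26.3417 [ 0.57173488 -0.0538786   0.22489815] 0.048535901670317544 (np.float64(-4.791792787850748), np.float64(0.3304552956934482))
```

View pics/e.png

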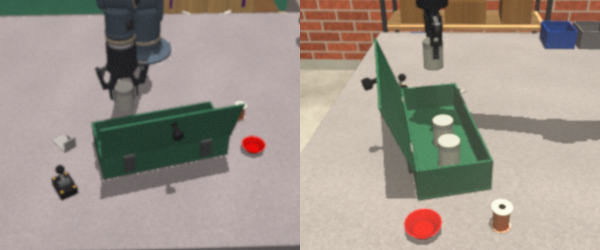

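The tin is held upright well above the rim (right half, (433,55)). The other two stand in the case at (442,127) and (449,148), the lid is open, and the bench parts are untouched.

```bash
python3 -c "
from rig import *
print(finish_job())"
```

```text
the job is handed in; nothing more can be done
None
```

I handed the job in at about 27 s with the right-hand tin, the heaviest, held upright about 9 cm above the rim (about 480 g, against 320 g left and 136 g middle), the lid open, the other two tins standing in the case, and the switch and loose parts untouched; no verdict was returned.

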